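Interleave the brass plates

TASK

Lift the plywood separator sheet over the row of upright burs and lay it flat on the lower brass plate of the steel bench block, centred and square so that it covers the whole plate, and let go of it. Then take the upper brass plate by its wooden handle, lift it over the burs too, and finish while still holding it still and level about 1 cm above the separator, centred and square over the lower plate, never letting it touch the separator, the lower plate or the block; do not let go of it at the end. Touch none of the burs or their stands, and leave the small things around where they are.

Things in the scene. Friction and masses are not known exactly. Their poses are not given: they have to be found in the camera images.
- lower_top (a point): Centre of the top face of the lower brass plate (70 x 46 x 8 mm, long side along x of this frame, z up). It is fixed on a dark steel plinth (60 x 38 mm, 20 mm high) on a polished steel bench block 120 x 120 x 25 mm; this top face is 53 mm above the bench. All one fixed thing. It is on either side of the bur row and at any moderate yaw.
- separator_mid (a point): Centre (half-way up) of the rigid plywood separator sheet, 84 x 60 x 6 mm, about 50 g, loose; x along its 84 mm side, y along its 60 mm side, z up. At the start it lies flat on a wooden riser (48 x 30 mm, 25 mm high) on a wooden board (250 x 90 x 12 mm), its underside 37 mm above the bench, so that its 60 mm width can be gripped from above by both long edges, which overhang the riser.
- plate_handle (a point): Centre of the wooden bar handle on top of the upper brass plate: 46 mm along x, 22 mm wide along y (grip across this), 40 mm high (20 mm above and below this point), its vertical edges rounded by 3 mm. The brass plate below it is 70 (x) x 46 (y) x 8 mm; all loose, about 0.3 kg. It starts on the other riser of the same board as the separator, which of the two risers varies.
- plate_under (a point): Centre of the underside of the upper brass plate, 28 mm straight below plate_handle, same axes; 37 mm above the bench at the start.
- burs: Fixed row of bur stands between the board and the bench block: a wooden strip 300 mm (its x) x 56 mm (its y), low plastic and wood blocks on it (top 38 mm) and upright burs and small wheels up to 90 mm above the bench. Origin at the centre of its underside. It must not be touched; things are carried across it, over the burs, higher than 90 mm.
- rings: Bystander: loose brass ring band, 23 mm across, 12 mm high, origin under its centre.
- dish: Bystander: loose white dish, 72 mm across, 22 mm high, origin under its centre.
- jar: Bystander: loose small amber jar, 40 mm across, 45 mm high, origin under its centre.
- mandrel_cap: Bystander: loose steel cylinder, 28 mm across, 30 mm high, origin under its centre.
Things that resemble listed ones, but are neither listed nor needed, are in the scene too. There is more than one size of the part that bears separator_mid; the job needs the middle-sized. What is shaped like the part that bears plate_handle but pink is not meant.

How it is judged:
By the outcome, as a careful person would: the job done as asked, in the order asked, and still so for the second after the job is handed in, while the arm keeps its last pose, push and grip.
It also fails if it takes over 64 s, if anything falls off the work surface, if the arm or the gripper's body presses on something with over 40 N, if the wrist force passes 120 N, or if a joint passes its speed limit or range.

ROBOT

A 6-joint arm with a two-finger parallel gripper is mounted at the origin on the work surface. World frame = base frame: x ahead of the robot, y to its left, z up, the work surface at z = 0. Lengths are in mm, angles in rad, forces in N, time in s.
With the tool pointing down it reaches from about 350 to 850 mm from the base axis. Payload 8.1 kg.
Tool frame: the origin (TCP) lies at the very end of the fingers, on their centre line; the grasp point (between the pads) lies 19 mm behind it (pinch_z is the distance from the TCP to the grasp point, in mm); z points along the fingers, y is the direction in which the jaws open and shut (so a half turn about z gives the same grasp; the last joint's range is limited). The gripper opens to 93 mm and grips with 3 to 60 N. Pads are 15 mm wide; open, the fingers measure 128 mm over their backs; the gripper's body (75 mm by 188 mm) begins 65 mm behind the grasp point.
Start: joints at [1.106, 0.13, 1.488, -0, 1.523, -0.085], TCP at [222.42, 557.256, 218.635] pointing down, gripper open.
Joint ranges: [-2.96, 2.96], [-0.89, 2.26], [0.02, 2.5], [-1.34, 4.48], [0, 2.73], [-2.66, 2.66]. Speed limits (rad/s): [2.39, 2.39, 2.79, 3.14, 3.14, 3.14].

INTERFACE

Orientations are given as a unit quaternion [w, x, y, z].
In Python, from plant import state, read_camera, hand_in, trace, pinch_z gives the robot as it stands.
- The arm moves only by the tool play_rows, never from a script. Its arguments are lists of equal length, an entry for each row: "travel": the shift along the tool's x, y, z as a fraction of full scale, a list of three; "twist": the turn about the tool's z as a fraction of full scale; "jaw": the opening, from 0 (shut) to 1 (fully open). In form: {"travel": [[x, y, z], ...], "twist": [twist, ...], "jaw": [jaw, ...]}. A call has 1 to 5 rows; each row is the pose to reach, as a shift and turn from the pose commanded when the call began, along the tool's axes at that moment, turning the shorter way round; what a row does not reach only later rows make up. Full scale, the value 1, is 150 mm for a shift and 180 degrees for a turn. A row lasts 1/10 s, in which the tool goes at most 50 mm and 8.59 degrees, less where a joint would pass 70% of its speed; a pose out of reach is approached as far as the arm can. A call with a number of a shift or a turn outside -1 to 1 is refused whole. A call with a gripper value outside its range is refused whole. The fingers move at their own pace and stop on an object; "force" is the grip in N (left out, the last holds). Time passes only in rows, so rows that repeat a pose let the fingers close. It gives the time, the measured TCP pose, the force and the opening at its end, in the units of the state.
- state(): the state, without advancing time (a new reading comes with each control period).
- read_camera(name): name is "scene" or "top"; returns a dict with "image" (400x640x3 uint8, red, green, blue), "depth" (400x640 float32, mm along the optical axis (not along the pixel's ray), 0 where there is no reading), "camera_matrix" (3x3 intrinsics, pixels), "origin" and "rotation" of the camera in the world. Camera axes: x right, y down, z forward; pixel columns grow to the right and rows downward; lengths in mm; the calibration is good to about 2 mm. A picture is of the moment at which its call begins.
- hand_in(): hands the job in, once; it reports no verdict.
Trained networks look in the newest picture that a camera, given by its name, has taken for a name from the list of things; names that differ only in an ending like _2 or _b are one class to them, and where a whole thing is asked for, a point or a joint stands for the part that bears it (a point fixed in the world has none). Each returns a list of dicts, best first, with "confidence" (0 to 1); they miss things now and then, are a little off and sometimes report something else, mostly with a low value. They report only what shows in the picture. A call takes as long as a camera call. They do not tell look-alikes from the thing itself.
- trace(label, camera): "mask" (400x640 bool, what is visible of it) and "rect" ([left, top, width, height] in pixels, round what is visible of it).
The state is a dict: "t": time; "qpos": joint angles; "joint_vel": joint speeds; "tau": joint torques, N m; "tcp_pos": TCP position; "orientation": TCP orientation; "force": force on the tool from outside, world axes, zero at the start; "torque": the same for the moment, N m; "width": opening from 0.0 (shut) to 1.0 (fully open).
Only numpy, scipy, OpenCV 4.12 (cv2) and the standard library are available. Lean on these libraries where they do the work, as an engineer would, in place of code of your own. Each camera call takes 0.05 s, during which the arm holds its last target.

## Working session

There is one attempt and no reset: what is moved stays moved. The work goes in short steps, Python scripts to look and compute and a tool call to move; the robot and the scene stay as the last step left them, time stands still between calls to the robot, and variables do not carry over. Pictures are saved under pics/ and viewed, and the job is handed in when it is done.

Besides the shell and the picture viewer there is one more tool, called after "Emit:" as name([rows], argument=value, ...), one row to a line, values as JSON. play_rows: Moves the arm, as the interface text tells. Shift numbers are shares of 150 mm and turn numbers shares of 180 degrees, none past 1 either way. Its arguments: {"type":"object","properties":{"travel":{"type":"array"},"twist":{"type":"array"},"jaw":{"type":"array"},"force":{"type":"number"}},"required":["travel","twist","jaw"]}

```bash
mkdir -p pics; ls; cat > h.py <<'E'
import numpy as np,cv2
from plant import state, read_camera, hand_in, trace, pinch_z
def save(n,im): cv2.imwrite('pics/'+n,cv2.cvtColor(np.ascontiguousarray(im),cv2.COLOR_RGB2BGR))
def cloud(c):
    K=np.array(c['camera_matrix']);d=c['depth'];v,u=np.mgrid[:d.shape[0],:d.shape[1]]
    p=np.stack([(u-K[0,2])/K[0,0]*d,(v-K[1,2])/K[1,1]*d,d],-1)
    w=p@np.array(c['rotation']).T+np.array(c['origin']); w[d<=0]=np.nan
    return w
E
python3 - <<'E'
from h import *
s=state();print(s['t'],s['tcp_pos'],s['orientation'],s['width'],s['force'],pinch_z)
for n in('scene','top'):
    c=read_camera(n);save(n+'0.png',c['image']);np.savez(n+'0.npz',**c);print(n,c['origin'],np.round(c['rotation'],3).tolist(),c['camera_matrix'])
for n in('scene','top'):
  for l in('lower_top','separator_mid','plate_handle','burs'):
    try:
      for r in trace(l,n): print(n,l,round(r['confidence'],2),r['rect'])
    except Exception as e: print(l,e)
E
```

```text
pics
0.0 [222.16989655 556.73833133 217.58209753] [-2.42189875e-04  1.88757245e-01  9.82023344e-01 -8.91535305e-04] 0.9987969904536624 [ 0.73176206 -0.66945977  0.76388164] 18.8
scene [1308.74672986 -520.03443929  910.01043553] [-0.364, 0.804, 0.428, -0.195] [[499.98629777   0.         322.30331583]
 [  0.         499.98629777 198.45502146]
 [  0.           0.           1.        ]]
top [ 344.68321459   -8.2685015  1414.4162964 ] [-0.051, 0.706, -0.705, 0.05] [[483.05757738   0.         318.01383286]
 [  0.         483.05757738 201.44058813]
 [  0.           0.           1.        ]]
scene lower_top 0.66 [221.7, 234.0, 68.2, 54.0]
scene separator_mid 0.82 [441.8, 203.1, 21.3, 19.4]
scene separator_mid 0.74 [374.3, 182.6, 36.3, 28.2]
scene separator_mid 0.67 [400.6, 239.8, 48.6, 28.8]
scene plate_handle 0.9 [330.8, 139.2, 25.9, 21.6]
scene plate_handle 0.8 [349.2, 152.7, 25.0, 26.6]
scene burs 0.86 [287.2, 177.5, 87.2, 98.8]
top lower_top 0.8 [369.1, 177.2, 41.3, 42.0]
top separator_mid 0.8 [242.8, 110.3, 49.0, 44.5]
top separator_mid 0.67 [200.6, 142.7, 21.4, 27.7]
top separator_mid 0.64 [239.1, 175.0, 23.6, 27.2]
top plate_handle 0.57 [242.7, 222.5, 15.2, 23.4]
top burs 0.72 [309.8, 143.5, 21.4, 102.3]
```

```bash
sed -i "s/w=p@np.array(c\['rotation'\]).T/q=np.array(c['rotation']);w=p@Rotation.from_quat(q[[1,2,3,0]]).as_matrix().T/; 1a from scipy.spatial.transform import Rotation" h.py
python3 - <<'E'
from h import *
for n in('scene','top'):
    c=np.load(n+'0.npz');w=cloud(c);np.save(n+'w.npy',w);print(n,np.nanmedian(w[...,2]), np.nanpercentile(w.reshape(-1,3),[1,99],axis=0))
    im=c['image']
    y0,y1,x0,x1=(80,300,190,490) if n=='scene' else (80,280,160,440)
    save(n+'0c.png',cv2.resize(im[y0:y1,x0:x1],None,fx=2.65,fy=2.65,interpolation=cv2.INTER_CUBIC))
E
```

```text
scene 1.6902383437545723 [[-844.05328182 -711.95117135 -755.67964373]
 [1072.19129838 2176.28619803  345.81121189]]
top -0.7540971247253765 [[    5.34176744 -1424.93606985  -760.42000545]
 [ 1618.32563409  1383.455102     635.6804668 ]]
```

View pics/scene0c.png

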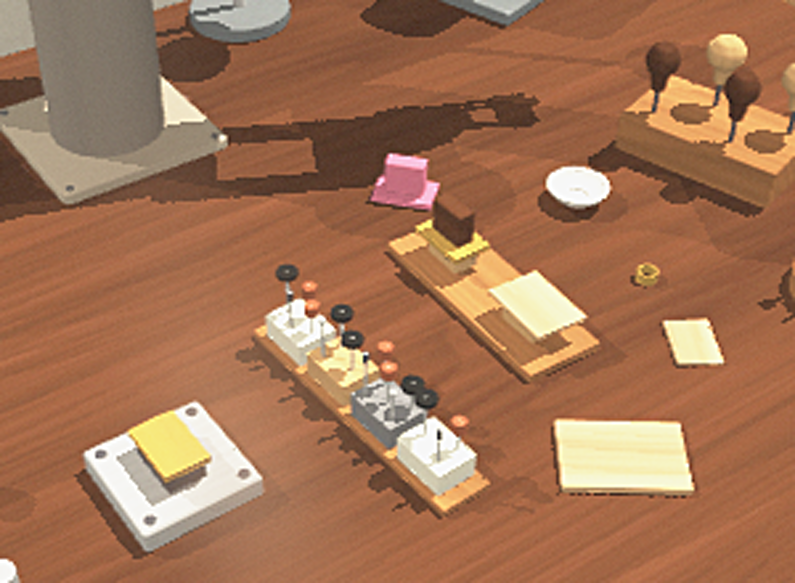

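View pics/top0c.png

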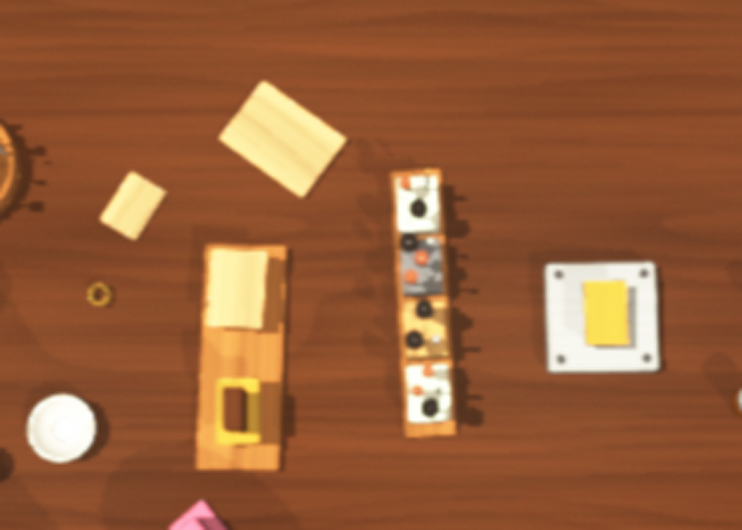

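The scene picture shows three plywood sheets: (451,213) small, (392,197) on the board's riser, and (425,252) large. The middle one is on the riser. The handle is the dark-wood one at scene (361,165); the pink one at (343,150) is the decoy. In the top view the sheet is at about (250,189), the plate at (249,235), and the lower plate at (389,199). Now I'll measure them.

```bash
python3 - <<'E'
from h import *
W={n:np.load(n+'w.npy') for n in('scene','top')}
I={n:np.load(n+'0.npz')['image'] for n in W}
def rep(n,name,box,zlo,zhi,extra=None):
    x0,y0,x1,y1=box;w=W[n][y0:y1,x0:x1].reshape(-1,3)
    m=(w[:,2]>zlo)&(w[:,2]<zhi)
    if extra is not None: m&=extra(I[n][y0:y1,x0:x1].reshape(-1,3).astype(int))
    p=w[m];
    if len(p)<10: print(n,name,'few',len(p));return
    r=cv2.minAreaRect(p[:,:2].astype(np.float32))
    print(n,name,len(p),'z',np.round(np.median(p[:,2]),1),'c',np.round(r[0],1),'size',np.round(r[1],1),'ang',round(r[2],1))
rep('top','sep',(232,168,270,206),38,50)
rep('scene','sep',(370,178,415,214),38,50)
rep('top','small',(195,140,226,172),-5,12,lambda c:c[:,2]>120)
rep('top','large',(240,108,294,157),-5,12,lambda c:c[:,2]>120)
rep('top','handle',(235,215,265,250),70,100)
rep('scene','handle',(345,148,378,180),70,100)
rep('top','plate',(235,215,265,250),38,52)
rep('scene','plate',(345,148,378,190),36,52)
rep('top','lower',(364,172,414,226),47,60)
rep('scene','lower',(220,230,292,290),47,60)
rep('top','block',(360,172,414,226),19,31)
rep('scene','block',(220,230,292,290),19,31)
rep('top','burs',(300,135,340,255),20,120)
rep('scene','burs',(280,170,380,280),20,120)
for n in W:
  z=W[n][...,2]; 
  v,u=(220,  250) if n=='top' else (165,361)
  print(n,np.round(z[v-6:v+24:3,u-12:u+13:3]))
E
```

```text
top sep 564 z 42.6 c [579.7 192.8] size [60.5 84.4] ang 87.1
scene sep 508 z 43.6 c [577.9 193.5] size [64.5 85.8] ang 85.6
top small 304 z 4.1 c [682.2 320.2] size [47.7 63.7] ang 60.1
top large 948 z 7.7 c [759.2 152.1] size [120.4  83.5] ang 54.1
top handle 151 z 83.2 c [445.7 187.7] size [44.9 23.3] ang 1.8
scene handle 141 z 84.2 c [445.8 188. ] size [47.5 23.7] ang 0.1
top plate 254 z 44.1 c [445.5 187.4] size [69.1 46.5] ang 1.4
scene plate 200 z 45.5 c [471.8 189.8] size [129.4  49.2] ang 3.4
top lower 372 z 52.6 c [ 552.5 -207.6] size [67.5 46.2] ang 0.4
scene lower 483 z 54.2 c [ 550.8 -205.8] size [47.1 73.4] ang 89.8
top block 1217 z 24.7 c [ 552.4 -207.2] size [120.8 120.4] ang 0.8
scene block 1437 z 26.1 c [ 550.6 -206.5] size [123.3 120.9] ang 0.3
top burs 1301 z 39.1 c [571.1 -10.5] size [269.7  43.9] ang 3.3
scene burs 2406 z 39.5 c [537.4  30.6] size [233.5 369.4] ang 50.5
scene [[ 1.  1. 76. 85. 87. 87. 85. -1.  4.]
 [-1.  3. 66. 73. 79. 85. 83. -1.  5.]
 [44. 48. 59. 63. 68. 76. 67. -1.  2.]
 [42. 46. 44. 54. 60. 65. 59.  3.  4.]
 [12. 43. 50. 47. 52. 53. 49. 45. 46.]
 [11. 13. 38. 51. 49. 45. 47. 46. 41.]
 [15. 15. 16. 23. 46. 46. 37. 13. 14.]
 [15. 12. 13. 14. 22. 22. 17. 12. 15.]
 [14. 11. 10. 15. 19. 13. 15. 13. 15.]
 [ 5. 16.  9. 14. 15. 13. 13. 15. 12.]]
top [[14. 10. 12. 14.  9.  9. 14.  9. 10.]
 [14. 11. 11.  3. 12.  8. 15. 15. 10.]
 [ 8.  9. 11. 10. 17.  8. 14. 12. 10.]
 [12.  9. 44. 45. 45. 48. 42.  9. 18.]
 [ 9. 10. 45. 79. 86. 39. 42.  6.  9.]
 [ 9. 17. 80. 84. 82. 61. 43. 16.  9.]
 [11. -0. 78. 79. 88. 58. 42. 12.  9.]
 [13. 12. 79. 83. 88. 62. 38. 11. 18.]
 [13. 11. 87. 82. 88. 57. 42. 15. 10.]
 [10. 15. 83. 81. 85. 60. 40. 17. 13.]]
```

```bash
cat >> h.py <<'E'
def rays(c,z,mask):
    K=np.array(c['camera_matrix']);q=np.array(c['rotation']);R=Rotation.from_quat(q[[1,2,3,0]]).as_matrix();o=np.array(c['origin'])
    v,u=np.nonzero(mask);d=np.stack([(u-K[0,2])/K[0,0],(v-K[1,2])/K[1,1],np.ones(len(u))],-1)@R.T
    return (o+d*((z-o[2])/d[:,2])[:,None])[:,:2]
def rectfit(p):
    # moments-based: centre, angle of the long axis, sides
    c=p.mean(0);C=np.cov((p-c).T);w,V=np.linalg.eigh(C);a=np.degrees(np.arctan2(V[1,1],V[0,1]));a=(a+90)%180-90
    return np.round(c,1),round(a,2),np.round(np.sqrt(12*w[::-1]),1)
E
python3 - <<'E'
from h import *
c=dict(np.load('top0.npz'));im=c['image'];hsv=cv2.cvtColor(im,cv2.COLOR_RGB2HSV)
W=np.load('topw.npy')
def box(m,b):
    k=np.zeros_like(m);k[b[1]:b[3],b[0]:b[2]]=m[b[1]:b[3],b[0]:b[2]];return k
z=W[...,2]
def go(name,m,zz):
    n,l,st,_=cv2.connectedComponentsWithStats(m.astype(np.uint8));i=1+np.argmax(st[1:,4]);m=l==i
    cs,_=cv2.findContours(m.astype(np.uint8),cv2.RETR_EXTERNAL,cv2.CHAIN_APPROX_NONE)
    m2=np.zeros(m.shape,np.uint8);cv2.drawContours(m2,cs,-1,1,-1)
    print(name,m2.sum(),rectfit(rays(c,zz,m2>0)))
for p in [(197,250),(170,250),(210,245),(180,243),(220,249),(199,389),(206,383),(212,243)]: print(p,hsv[p],im[p])
go('sep',box((z>30),(230,168,270,208)),43)
go('lower',box((z>40),(364,172,414,226)),53)
go('block',box((z>14),(360,170,418,228)),25)
go('plate',box((hsv[...,1]>200)&(z>30)&(z<62),(235,215,265,250)),45)
go('handle',box((z>62),(235,215,265,250)),85)
go('board',box((z>7),(225,165,275,262)),12)
yell=(hsv[...,0]>20)&(hsv[...,0]<32)&(hsv[...,1]>150)&(hsv[...,2]>150)
go('loweryel',box(yell,(364,172,414,226)),53)
go('plateyel',box(yell|(z>60),(235,215,265,250)),45)
q=state()['orientation'];print(Rotation.from_quat(q[[1,2,3,0]]).as_matrix().round(3))
cr=cv2.resize(im[160:270,220:290],None,fx=7,fy=5.4,interpolation=cv2.INTER_CUBIC);save('crop.png',cr)
c2=dict(np.load('scene0.npz'));save('crop2.png',cv2.resize(c2['image'][130:220,320:470],None,fx=5,fy=5,interpolation=cv2.INTER_CUBIC))
E
```

```text
(197, 250) [ 24  93 253] [253 236 161]
(170, 250) [ 10 173 125] [125  69  40]
(210, 245) [ 18 161 250] [250 187  92]
(180, 243) [ 26  77 254] [254 245 177]
(220, 249) [ 15 174 230] [230 149  73]
(199, 389) [ 25 169 252] [252 226  85]
(206, 383) [ 25 168 251] [251 225  86]
(212, 243) [ 17 165 247] [247 176  87]
sep 607 (array([579.3, 192.2]), np.float64(-1.09), array([84.6, 60.6]))
lower 390 (array([ 552.1, -206.8]), np.float64(-0.45), array([69.7, 46.3]))
block 1692 (array([ 551.7, -206.6]), np.float64(-37.15), array([121. , 119.4]))Traceback (most recent call last):
  File "<stdin>", line 16, in <module>
  File "<stdin>", line 8, in go
    return _wrapfunc(a, 'argmax', axis=axis, out=out, **kwds)
    return bound(*args, **kwds)
ValueError: attempt to get argmax of an empty sequence
```

```bash

python3 - <<'E'
from h import *
c=dict(np.load('top0.npz'));im=c['image'];hsv=cv2.cvtColor(im,cv2.COLOR_RGB2HSV)
W=np.load('topw.npy')
def box(m,b):
    k=np.zeros_like(m);k[b[1]:b[3],b[0]:b[2]]=m[b[1]:b[3],b[0]:b[2]];return k
z=W[...,2]
def go(name,m,zz):
    n,l,st,_=cv2.connectedComponentsWithStats(m.astype(np.uint8));i=1+np.argmax(st[1:,4]);m=l==i
    cs,_=cv2.findContours(m.astype(np.uint8),cv2.RETR_EXTERNAL,cv2.CHAIN_APPROX_NONE)
    m2=np.zeros(m.shape,np.uint8);cv2.drawContours(m2,cs,-1,1,-1)
    print(name,m2.sum(),rectfit(rays(c,zz,m2>0)))
    p=rays(c,zz,m2>0)
go('plate',box((z>28),(235,215,265,250)),45)
go('handle',box((z>72),(235,215,265,250)),85)
go('board',box((z>6),(225,165,275,262)),12)
m=box((z>14),(360,170,418,228))
print(cv2.minAreaRect(rays(c,25,m).astype(np.float32)))
m=box((z>14),(300,135,340,255));go('burs',m,38)
hh=z[135:255,300:340];print('bur max',np.nanmax(hh))
q=state()['orientation'];print(Rotation.from_quat(q[[1,2,3,0]]).as_matrix().round(3))
c2=dict(np.load('scene0.npz'));save('crop2.png',cv2.resize(c2['image'][130:220,320:470],None,fx=5,fy=5,interpolation=cv2.INTER_CUBIC))
# scene block angle via depth
E
```

```text
plate 424 (array([445.3, 187. ]), np.float64(1.94), array([71. , 48.1]))
handle 149 (array([445.2, 186.9]), np.float64(1.77), array([45.9, 24.2]))
board 2606 (array([508.1, 189.2]), np.float64(-0.9), array([249. ,  90.1]))
((551.5787353515625, -206.30690002441406), (120.57127380371094, 120.41064453125), 0.8697131276130676)
burs 671 (array([638.4,  -6.2]), np.float64(3.51), array([136.1,  44.7]))
bur max 96.57196194410108
[[-0.929  0.371 -0.   ]
 [ 0.371  0.929 -0.   ]
 [ 0.    -0.    -1.   ]]
```

```bash
sleep 3; ls pics
```

```text
crop2.png
scene0.png
scene0c.png
top0.png
top0c.png
```

View pics/crop2.png

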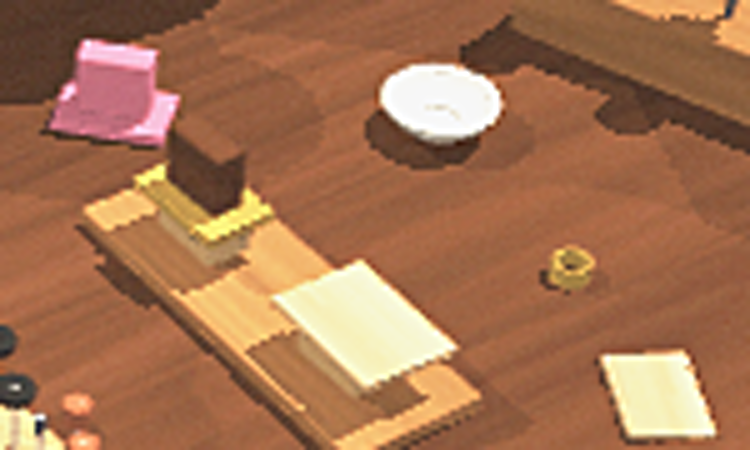

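The scene crop confirms it. The sheet on the riser, at crop (365,325), measures 84.5x60.5 and is the middle one; the others are 64x48 and 120x84. The dark handle on the brass plate is at crop (207,165), and the pink one is at (115,90). Now moving.

```bash
cat >> h.py <<'E'
def need(x,y,z,yaw):
    s=state();q=np.array(s['orientation']);R=Rotation.from_quat(q[[1,2,3,0]]).as_matrix();p=np.array(s['tcp_pos'])
    a=np.degrees(np.arctan2(R[1,1],R[0,1]))-90; e=(yaw-a+90)%180-90
    print('t',round(s['t'],2),'pos',p.round(1),'yaw',round(a,2),'tilt',np.degrees(np.arccos(-R[2,2])).round(2),'w',round(s['width'],3),'F',np.round(s['force'],1),'M',np.round(s['torque'],2))
    d=R.T@(np.array([x,y,z])-p);print('travel/150',(d/150).round(4),'twist',round(-e/180,4))
E
python3 -c "
from h import *
need(579,192.7,120,-1.1)"
```

```text
t 0.5 pos [222.4 557.2 218.6] yaw -21.76 tilt 0.01 w 0.997 F [-0.1  0.2  0.5] M [ 0.01 -0.01  0.04]
travel/150 [-3.1089 -1.3755  0.6574] twist -0.1148
```

Emit:
play_rows([
  [-0.3,-0.13,0],
  [-0.6,-0.26,0],
  [-0.85,-0.37,0],
  [-1,-0.44,0],
  [-1,-0.44,0],
], twist=[-0.04,-0.08,-0.115,-0.115,-0.115], jaw=[1,1,1,1,1], force=20)

```text
t: 1.0
tcp_pos: [339.5, 438.2, 218.8]
orientation: [0.0, 0.011, 1.0, -0.0]
force: [0.2, 0.3, -0.3]
width: 1.005
```

```bash
python3 -c "
from h import *
need(579,192.7,120,-1.1)"
```

```text
t 1.0 pos [339.5 438.2 218.8] yaw -1.27 tilt 0.06 w 1.005 F [ 0.2  0.3 -0.3] M [0.06 0.01 0.  ]
travel/150 [-1.6319 -1.6005  0.661 ] twist -0.001
```

Emit:
play_rows([
  [-0.2,-0.2,0],
  [-0.4,-0.4,0],
  [-0.6,-0.6,0],
  [-0.8,-0.8,0],
  [-0.8,-0.8,0],
], twist=[0,0,0,0,0], jaw=[1,1,1,1,1])

```text
t: 1.5
tcp_pos: [457.6, 315.5, 218.7]
orientation: [0.001, 0.011, 1.0, -0.0]
force: [0.4, 0.4, -0.0]
width: 0.997
```

Emit:
play_rows([
  [-0.2,-0.2,0],
  [-0.4,-0.4,0.1],
  [-0.6,-0.6,0.3],
  [-0.8,-0.8,0.4],
  [-0.8,-0.8,0.4],
], twist=[0,0,0,0,0], jaw=[1,1,1,1,1])

```text
t: 2.0
tcp_pos: [573.2, 192.9, 154.8]
orientation: [-0.002, 0.011, 1.0, -0.001]
force: [-0.8, 0.4, 0.0]
width: 1.001
```

```bash
python3 -c "
from h import *
need(579,192.7,60,-1.1)"
```

```text
t 2.0 pos [573.2 192.9 154.8] yaw -1.27 tilt 0.28 w 1.001 F [-0.8  0.4  0. ] M [0.01 0.02 0.  ]
travel/150 [-0.0414  0.0009  0.6319] twist -0.0009
```

Emit:
play_rows([
  [-0.02,0,0.2],
  [-0.03,0,0.4],
  [-0.03,0,0.6],
  [-0.03,0,0.6],
  [-0.03,0,0.6],
], twist=[0,0,0,0,0], jaw=[1,1,1,1,1])

```text
t: 2.5
tcp_pos: [576.5, 197.1, 68.9]
orientation: [-0.001, 0.009, 1.0, 0.0]
force: [-0.2, 0.0, 0.5]
width: 1.001
```

```bash
python3 -c "
from h import *
need(579,192.7,21,-1.1)
for n in('scene','top'):
    c=read_camera(n);save(n+'1.png',c['image']);im=c['image']
    y0,y1,x0,x1=(60,260,300,500) if n=='scene' else (140,260,190,310)
    save(n+'1c.png',cv2.resize(im[y0:y1,x0:x1],(560,560),interpolation=cv2.INTER_CUBIC))
"
```

```text
t 2.5 pos [576.5 197.1  68.9] yaw -1.01 tilt 0.07 w 1.001 F [-0.2  0.   0.5] M [ 0.01 -0.04 -0.01]
travel/150 [-0.0176 -0.029   0.3193] twist 0.0005
```

View pics/scene1c.png

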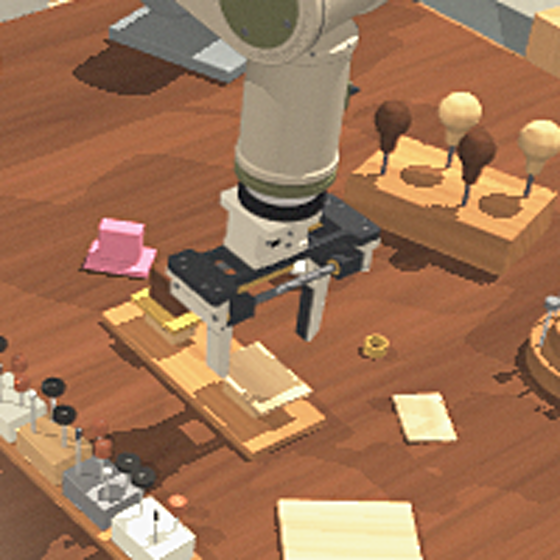

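The fingers straddle the sheet at crop (265,375), as intended. Descending.

Emit:
play_rows([
  [-0.018,-0.03,0],
  [-0.018,-0.03,0.1],
  [-0.018,-0.03,0.2],
  [-0.018,-0.03,0.31],
  [-0.018,-0.03,0.31],
], twist=[0,0,0,0,0], jaw=[1,1,1,1,1])

```text
t: 3.1
tcp_pos: [576.7, 190.5, 17.6]
orientation: [-0.003, 0.009, 1.0, -0.001]
force: [-0.0, -0.6, -0.5]
width: 1.002
```

```bash
python3 -c "
from h import *
need(579,192.7,21,-1.1)
"
```

```text
t 3.1 pos [576.7 190.5  17.6] yaw -1.07 tilt 0.39 w 1.002 F [-0.  -0.6 -0.5] M [ 0.06  0.04 -0.02]
travel/150 [-0.0146  0.0152 -0.0225] twist 0.0001
```

Emit:
play_rows([
  [0,0,0],
  [0,0,0],
  [0,0,0],
], twist=[0,0,0], jaw=[1,1,1])

```text
t: 3.4
tcp_pos: [580.6, 191.5, 23.0]
orientation: [0.001, 0.009, 1.0, 0.0]
force: [1.0, -0.3, -0.2]
width: 0.999
```

```bash
python3 -c "
from h import *
need(579,192.7,21,-1.1)
"
```

```text
t 3.4 pos [580.6 191.5  23. ] yaw -1.06 tilt 0.08 w 0.999 F [ 1.  -0.3 -0.2] M [0.01 0.04 0.03]
travel/150 [0.0106 0.0077 0.0131] twist 0.0002
```

Emit:
play_rows([
  [0,0.005,0.013],
  [0,0.005,0.013],
  [0,0.005,0.013],
  [0,0.005,0.013],
  [0,0.005,0.013],
], twist=[0,0,0,0,0], jaw=[0.8,0.7,0.6,0.5,0.5], force=20)

```text
t: 3.9
tcp_pos: [579.9, 192.1, 20.3]
orientation: [0.0, 0.009, 1.0, 0.0]
force: [0.1, 0.1, 0.7]
width: 0.639
```

Emit:
play_rows([
  [0,0,0],
  [0,0,0],
  [0,0,0],
  [0,0,0],
  [0,0,0],
], twist=[0,0,0,0,0], jaw=[0.4,0.4,0.4,0.4,0.4], force=20)

```text
t: 4.4
tcp_pos: [580.0, 192.1, 20.3]
orientation: [0.0, 0.009, 1.0, 0.0]
force: [-0.6, 0.4, 0.8]
width: 0.644
```

```bash
python3 -c "
from h import *
need(579,192.7,21,-1.1)
"
```

```text
t 4.4 pos [580.  192.1  20.3] yaw -1.06 tilt 0.01 w 0.644 F [-0.6  0.4  0.8] M [0.08 0.13 0.  ]
travel/150 [ 0.0065  0.0039 -0.0048] twist 0.0002
```

Emit:
play_rows([
  [0,0,-0.1],
  [0,0,-0.3],
  [0,0,-0.55],
  [0,0,-0.8],
  [0,0,-0.9],
], twist=[0,0,0,0,0], jaw=[0.4,0.4,0.4,0.4,0.4])

```text
t: 4.9
tcp_pos: [582.3, 192.6, 161.1]
orientation: [0.004, 0.009, 1.0, 0.001]
force: [1.1, 0.1, 0.6]
width: 0.644
```

Emit:
play_rows([
  [0,0,0],
  [0,0,0],
  [0,0,0],
  [0,0,0],
  [0,0,0],
], twist=[0,0,0,0,0], jaw=[0.4,0.4,0.4,0.4,0.4])

```text
t: 5.4
tcp_pos: [579.0, 191.8, 153.5]
orientation: [-0.001, 0.009, 1.0, -0.0]
force: [0.3, -0.7, -0.4]
width: 0.644
```

```bash
python3 -c "
from h import *
need(552,-207,156,0.3)
for n in('scene',):
    c=read_camera(n);save(n+'2.png',c['image']);im=c['image']
    save(n+'2c.png',cv2.resize(im[60:260,300:500],(560,560),interpolation=cv2.INTER_CUBIC))
"
```

```text
t 5.4 pos [579.  191.8 153.5] yaw -1.06 tilt 0.15 w 0.644 F [ 0.3 -0.7 -0.4] M [-0.02 -0.02 -0.01]
travel/150 [ 0.1309 -2.6617 -0.0144] twist -0.0076
```

View pics/scene2c.png

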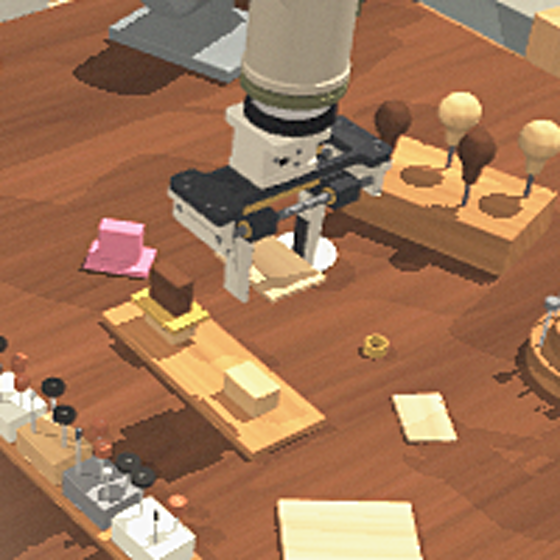

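The sheet is held level at crop (285,270). Carrying it across.

Emit:
play_rows([
  [0.01,-0.15,0],
  [0.02,-0.35,0],
  [0.03,-0.55,0],
  [0.04,-0.75,0],
  [0.05,-0.95,0],
], twist=[-0.002,-0.004,-0.006,-0.007,-0.007], jaw=[0.4,0.4,0.4,0.4,0.4])

```text
t: 5.95
tcp_pos: [569.4, 48.6, 154.8]
orientation: [-0.0, -0.002, 1.0, -0.0]
force: [0.5, -0.1, -0.7]
width: 0.642
```

Emit:
play_rows([
  [0.01,-0.2,0],
  [0.03,-0.4,0],
  [0.04,-0.6,0],
  [0.06,-0.8,0],
  [0.06,-0.95,0],
], twist=[0,0,0,0,0], jaw=[0.4,0.4,0.4,0.4,0.4])

```text
t: 6.45
tcp_pos: [560.8, -94.5, 154.9]
orientation: [-0.0, -0.001, 1.0, -0.0]
force: [0.0, 0.1, -1.0]
width: 0.643
```

Emit:
play_rows([
  [0.01,-0.2,0],
  [0.02,-0.4,0],
  [0.02,-0.6,0],
  [0.02,-0.72,0],
  [0.02,-0.76,0],
], twist=[0,0,0,0,0], jaw=[0.4,0.4,0.4,0.4,0.4])

```text
t: 6.95
tcp_pos: [558.4, -208.3, 154.9]
orientation: [-0.0, -0.001, 1.0, 0.0]
force: [0.2, 1.3, -0.1]
width: 0.641
```

Emit:
play_rows([
  [0,0,0],
  [0,0,0],
  [0,0,0],
  [0,0,0],
  [0,0,0],
], twist=[0,0,0,0,0], jaw=[0.4,0.4,0.4,0.4,0.4])

```text
t: 7.45
tcp_pos: [558.8, -206.1, 155.3]
orientation: [0.0, -0.002, 1.0, 0.0]
force: [0.3, -0.1, 0.2]
width: 0.642
```

```bash
python3 -c "
from h import *
need(552,-207,80,0.3)
"
```

```text
t 7.45 pos [ 558.8 -206.1  155.3] yaw 0.26 tilt 0.01 w 0.642 F [ 0.3 -0.1  0.2] M [ 0.   -0.    0.03]
travel/150 [ 0.0455 -0.0057  0.5019] twist -0.0002
```

Emit:
play_rows([
  [0.02,-0.005,0.1],
  [0.042,-0.005,0.25],
  [0.042,-0.005,0.4],
  [0.042,-0.005,0.55],
  [0.042,-0.005,0.58],
], twist=[0,0,0,0,0], jaw=[0.4,0.4,0.4,0.4,0.4])

```text
t: 7.95
tcp_pos: [549.5, -206.3, 63.8]
orientation: [-0.003, -0.002, 1.0, 0.001]
force: [-0.1, 0.1, -0.2]
width: 0.644
```

Emit:
play_rows([
  [0,0,0],
  [0,0,0],
  [0,0,0],
  [0,0,0],
  [0,0,0],
], twist=[0,0,0,0,0], jaw=[0.4,0.4,0.4,0.4,0.4])

```text
t: 8.45
tcp_pos: [552.9, -207.8, 69.1]
orientation: [0.001, -0.002, 1.0, -0.0]
force: [-0.1, 0.7, -1.1]
width: 0.642
```

```bash
python3 -c "
from h import *
need(552.5,-207,40,0.3)
for n in('scene','top'):
    c=read_camera(n);np.savez(n+'3.npz',**c);im=c['image']
    y0,y1,x0,x1=(170,310,190,330) if n=='scene' else (150,250,340,440)
    save(n+'3c.png',cv2.resize(im[y0:y1,x0:x1],(560,560),interpolation=cv2.INTER_CUBIC))
    w=cloud(c)
    m=(w[...,2]>66)&(w[...,2]<88)&(abs(w[...,0]-552)<70)&(abs(w[...,1]+207)<70)&(im[...,2]>100)
    print(n,m.sum(),cv2.minAreaRect(w[m][:,:2].astype(np.float32)),np.median(w[m][:,2]) )
"
```

```text
t 8.45 pos [ 552.9 -207.8   69.1] yaw 0.2 tilt 0.08 w 0.642 F [-0.1  0.7 -1.1] M [ 0.06  0.   -0.  ]
travel/150 [0.003  0.0057 0.1939] twist -0.0005
scene 45 ((572.7800903320312, -212.06475830078125), (89.43851470947266, 41.448753356933594), 80.5713882446289) 82.18387911754758
top 11 ((518.1985473632812, -207.96678161621094), (55.7428092956543, 12.91183853149414), 86.49555206298828) 86.9342289017286
```

View pics/scene3c.png

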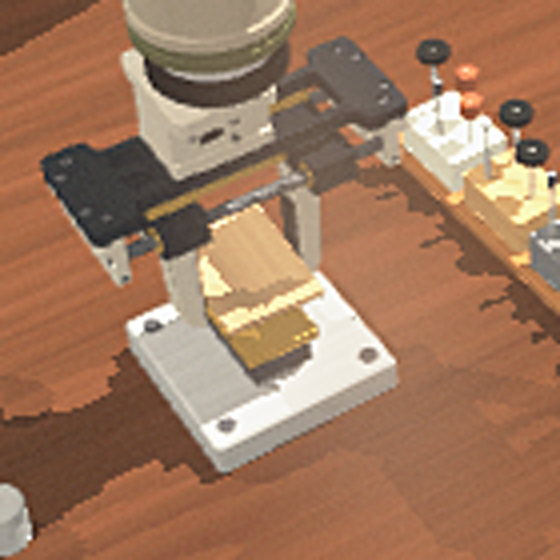

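View pics/top3c.png

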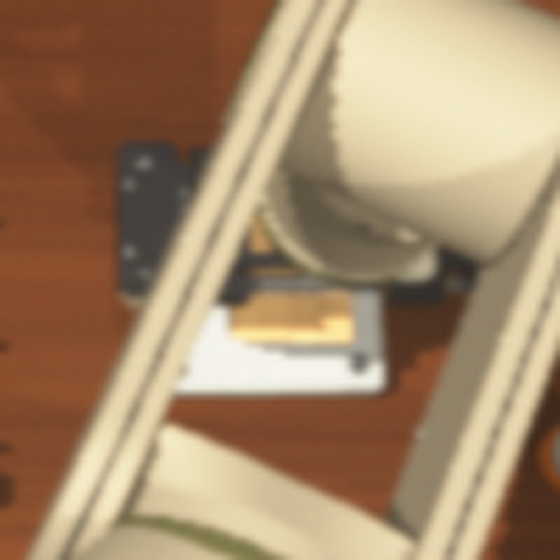

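Emit:
play_rows([
  [0,0.002,0.05],
  [0,0.004,0.1],
  [0.002,0.005,0.15],
  [0.002,0.005,0.18],
  [0.002,0.005,0.19],
], twist=[0,0,0,0,0], jaw=[0.4,0.4,0.4,0.4,0.4])

```text
t: 9.05
tcp_pos: [551.3, -206.5, 38.4]
orientation: [-0.001, -0.002, 1.0, 0.0]
force: [0.1, 0.2, 0.3]
width: 0.644
```

Emit:
play_rows([
  [0,0,0],
  [0,0,0],
  [0,0,0],
  [0,0,0],
  [0,0,0],
], twist=[0,0,0,0,0], jaw=[0.4,0.4,0.4,0.4,0.4])

```text
t: 9.55
tcp_pos: [552.2, -206.9, 40.0]
orientation: [0.0, -0.002, 1.0, -0.0]
force: [-0.4, -0.7, -0.4]
width: 0.642
```

```bash
python3 -c "
from h import *
need(552.5,-207,36.3,0.3)
"
```

```text
t 9.55 pos [ 552.2 -206.9   40. ] yaw 0.2 tilt 0.03 w 0.642 F [-0.4 -0.7 -0.4] M [0.02 0.04 0.02]
travel/150 [-0.0017 -0.0004  0.0244] twist -0.0006
```

Emit:
play_rows([
  [-0.002,0,0.008],
  [-0.002,0,0.016],
  [-0.002,0,0.024],
  [-0.002,0,0.024],
  [-0.002,0,0.024],
], twist=[0,0,0,0,0], jaw=[0.4,0.4,0.4,0.4,0.4])

```text
t: 10.05
tcp_pos: [552.4, -206.8, 36.3]
orientation: [0.0, -0.002, 1.0, -0.0]
force: [-2.1, 1.5, 2.6]
width: 0.641
```

Emit:
play_rows([
  [0,0,0],
  [0,0,0],
], twist=[0,0], jaw=[0.4,0.4])

```text
t: 10.25
tcp_pos: [552.4, -206.9, 36.3]
orientation: [0.0, -0.002, 1.0, -0.0]
force: [-1.6, 1.7, 3.5]
width: 0.644
```

```bash
python3 -c "
from h import *
need(552.5,-207,36.3,0.3)
"
```

```text
t 10.25 pos [ 552.4 -206.9   36.3] yaw 0.2 tilt 0.0 w 0.644 F [-1.6  1.7  3.5] M [ 0.19  0.31 -0.01]
travel/150 [-0.0007 -0.001  -0.0003] twist -0.0006
```

Contact: about 3.5 N upward at exactly the expected height. Releasing.

Emit:
play_rows([
  [0,0,0],
  [0,0,0],
  [0,0,0],
  [0,0,0],
  [0,0,0],
], twist=[0,0,0,0,0], jaw=[0.67,0.72,0.8,0.9,0.9])

```text
t: 10.75
tcp_pos: [552.3, -206.8, 36.0]
orientation: [-0.0, -0.002, 1.0, 0.0]
force: [-0.3, 0.5, 0.2]
width: 0.887
```

Emit:
play_rows([
  [0,0,-0.1],
  [0,0,-0.3],
  [0,0,-0.5],
  [0,0,-0.75],
  [0,0,-1],
], twist=[0,0,0,0,0], jaw=[0.9,0.9,0.9,0.9,0.9])

```text
t: 11.25
tcp_pos: [552.2, -206.7, 188.6]
orientation: [0.0, -0.002, 1.0, -0.0]
force: [-0.2, -1.0, 0.1]
width: 0.902
```

Emit:
play_rows([
  [0.05,0.3,0],
  [0.1,0.6,0],
  [0.15,0.9,0],
  [0.15,1,0],
  [0.15,1,0],
], twist=[0,0,0,0,0], jaw=[0.9,0.9,0.9,0.9,0.9])

```text
t: 11.75
tcp_pos: [529.6, -55.1, 187.4]
orientation: [0.001, -0.003, 1.0, -0.0]
force: [-0.3, 0.2, 0.8]
width: 0.899
```

Emit:
play_rows([
  [0.15,0.3,0],
  [0.3,0.6,0],
  [0.45,0.9,0],
  [0.5,1,0],
  [0.5,1,0],
], twist=[0,0,0,0,0], jaw=[0.9,0.9,0.9,0.9,0.9])

```text
t: 12.25
tcp_pos: [453.7, 93.7, 186.9]
orientation: [0.001, -0.003, 1.0, -0.0]
force: [0.7, -1.2, -0.2]
width: 0.903
```

```bash
python3 -c "
from h import *
need(445.5,187.5,120,1.8)
for n in('scene','top'):
    c=read_camera(n);np.savez(n+'4.npz',**c);im=c['image']
    y0,y1,x0,x1=(210,310,200,300) if n=='scene' else (160,240,350,430)
    save(n+'4c.png',cv2.resize(im[y0:y1,x0:x1],(500,500),interpolation=cv2.INTER_CUBIC))
    w=cloud(c)
    m=(w[...,2]>48)&(w[...,2]<70)&(abs(w[...,0]-552)<60)&(abs(w[...,1]+207)<60)
    print(n,m.sum(),cv2.minAreaRect(w[m][:,:2].astype(np.float32)),np.median(w[m][:,2]),rectfit(rays(c,59,m)) )
    m=(w[...,2]>14)&(w[...,2]<70)&(abs(w[...,0]-552)<75)&(abs(w[...,1]+207)<75)
    if n=='top': print('block',cv2.minAreaRect(rays(c,25,m).astype(np.float32)),rectfit(rays(c,25,m)))
"
```

```text
t 12.25 pos [453.7  93.7 186.9] yaw 0.33 tilt 0.06 w 0.903 F [ 0.7 -1.2 -0.2] M [ 0.05  0.01 -0.05]
travel/150 [0.0515 0.6256 0.4457] twist -0.0082
scene 723 ((550.7794799804688, -208.34555053710938), (61.15383529663086, 88.10960388183594), 89.67064666748047) 60.25457008822991 (array([ 551.5, -208.5]), np.float64(-2.22), array([87.9, 61.2]))
top 621 ((552.130126953125, -210.22894287109375), (58.260135650634766, 84.44682312011719), 89.25318908691406) 58.46003367773551 (array([ 552.1, -210.1]), np.float64(-0.64), array([85.3, 59.4]))
block ((551.6373901367188, -206.38670349121094), (120.45647430419922, 120.24928283691406), 0.8697131276130676) (array([ 551.7, -206.7]), np.float64(-40.84), array([121.2, 119.4]))
```

View pics/scene4c.png

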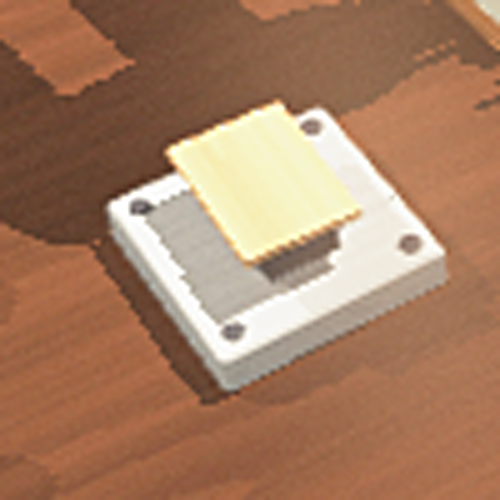

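View pics/top4c.png

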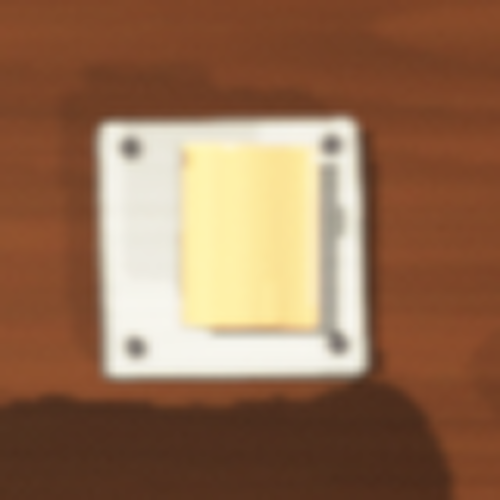

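The scene crop shows the sheet lying flat on the plate at (265,180). Both cameras, however, put it about 3 mm too far toward -y relative to the block and plate, perhaps with a small yaw error. I have time, so I'll measure this more precisely and fix it.

```bash
cat >> h.py <<'E'
from scipy.optimize import minimize
def proj(c,P):
    K=np.array(c['camera_matrix']);q=np.array(c['rotation']);R=Rotation.from_quat(q[[1,2,3,0]]).as_matrix();p=(np.asarray(P)-np.array(c['origin']))@R
    return (p@K.T)[:,:2]/p[:,2:]
def quad(c,x,y,a,L,Wd,z):
    a=np.radians(a);s=np.array([[1,1],[-1,1],[-1,-1],[1,-1]])*[L/2,Wd/2]
    q=s@np.array([[np.cos(a),np.sin(a)],[-np.sin(a),np.cos(a)]])+[x,y]
    return proj(c,np.c_[q,np.full(4,z)])
def fitq(c,gray,x0,L,Wd,z,roi,S=8):
    """pose of a rectangular face maximising inside/ring brightness contrast (gray: float image); edges sampled"""
    g=cv2.GaussianBlur(gray.astype(np.float32),(0,0),0.6)
    gx=cv2.Sobel(g,cv2.CV_32F,1,0);gy=cv2.Sobel(g,cv2.CV_32F,0,1)
    def f(v):
        q=quad(c,v[0],v[1],v[2],L,Wd,z);t=0
        cen=q.mean(0)
        for i in range(4):
            a,b=q[i],q[(i+1)%4];k=np.linspace(.06,.94,60)[:,None];p=(a+(b-a)*k).astype(np.float32)
            n=np.array([-(b-a)[1],(b-a)[0]]);n/=np.linalg.norm(n);n*=np.sign(n@(cen-a))
            sx=cv2.remap(gx,p[:,0:1],p[:,1:2],cv2.INTER_LINEAR).ravel();sy=cv2.remap(gy,p[:,0:1],p[:,1:2],cv2.INTER_LINEAR).ravel()
            t+=np.clip(np.abs(sx*n[0]+sy*n[1]),0,300).mean()
        return -t
    best=None
    for dx in(-3,0,3):
      for dy in(-3,0,3):
        for da in(-2,0,2):
          r=minimize(f,[x0[0]+dx,x0[1]+dy,x0[2]+da],method='Nelder-Mead',options=dict(initial_simplex=[[x0[0]+dx,x0[1]+dy,x0[2]+da],[x0[0]+dx+1,x0[1]+dy,x0[2]+da],[x0[0]+dx,x0[1]+dy+1,x0[2]+da],[x0[0]+dx,x0[1]+dy,x0[2]+da+1]]))
          if best is None or r.fun<best.fun: best=r
    return best.x.round(2),round(-best.fun,1)
E
cat > m.py <<'E'
from h import *
for n in('scene','top'):
  for k,ob in(('0','lower'),('0','block'),('0','sep'),('0','plate'),('4','block'),('4','seplaid')):
    c=dict(np.load(n+k+'.npz'));im=c['image'].astype(float)
    g=im[...,1] if ob in('block','sep') else im[...,2]
    A={'lower':((552,-207,0),70,46,53),'block':((552,-207,0),120,120,25),'sep':((579,193,-1),84,60,43),'plate':((445.5,187.5,1.5),70,46,45),'seplaid':((552,-208,0),84,60,59)}[ob]
    print(n,k,ob,fitq(c,g,A[0],*A[1:],None))
E
python3 m.py
```

```text
scene 0 lower (array([ 547.91, -205.47,    2.15]), np.float64(763.1))
scene 0 block (array([ 5.4923e+02, -2.0534e+02,  4.9000e-01]), np.float64(1143.4))
scene 0 sep (array([576.04, 194.79,  -4.3 ]), np.float64(1131.2))
scene 0 plate (array([441.71, 185.9 ,   6.69]), np.float64(387.4))
scene 4 block (array([ 5.4929e+02, -2.0536e+02,  5.1000e-01]), np.float64(971.7))
scene 4 seplaid (array([ 5.4727e+02, -2.0731e+02, -3.1000e-01]), np.float64(885.9))
top 0 lower (array([ 551.15, -206.1 ,    2.08]), np.float64(1075.9))
top 0 block (array([ 5.5133e+02, -2.0500e+02,  3.3000e-01]), np.float64(1200.0))
top 0 sep (array([580.31, 194.49,  -2.72]), np.float64(1137.4))
top 0 plate (array([440.93, 180.55,  15.06]), np.float64(179.0))
top 4 block (array([ 552.59, -204.  ,    1.04]), np.float64(1200.0))
top 4 seplaid (array([ 549.27, -208.33,   -0.  ]), np.float64(558.7))
```

```bash
sed -i 's/,0,300).mean/,0,3000).mean/; s/(0,0),0.6/(0,0),0.9/' h.py
cat > m2.py <<'E'
from h import *
print('holes')
for n,k in(('top','0'),('top','4'),('scene','0'),('scene','4')):
    c=dict(np.load(n+k+'.npz'));g=c['image'][...,1].astype(float)
    # fit block pose by dark holes: centre inset unknown -> find blobs
    q=quad(c,552,-206.7,0.5,94,94,25);P=[]
    for u,v in q:
        u0,v0=int(round(u)),int(round(v));r=3;w=g[v0-r:v0+r+1,u0-r:u0+r+1];w=np.clip(np.median(w)*0.92-w,0,None)
        yy,xx=np.mgrid[v0-r:v0+r+1,u0-r:u0+r+1];P.append([(w*xx).sum()/w.sum(),(w*yy).sum()/w.sum()])
    P=np.array(P);K=np.array(c['camera_matrix']);qq=np.array(c['rotation']);R=Rotation.from_quat(qq[[1,2,3,0]]).as_matrix();o=np.array(c['origin'])
    d=np.c_[(P-K[:2,2])/[K[0,0],K[1,1]],np.ones(4)]@R.T;X=(o+d*((25-o[2])/d[:,2])[:,None])[:,:2]
    s=np.array([[1,1],[-1,1],[-1,-1],[1,-1]]);Z=(X-X.mean(0))@[1,1j];a=np.degrees(np.angle((Z*np.conj(s@[1,1j])).sum()))
    print(n,k,X.mean(0).round(2),'yaw',round(a,2),X.round(1).tolist())
E
python3 m.py; python3 m2.py
```

```text
scene 0 lower (array([ 547.7 , -205.86,    2.89]), np.float64(667.6))
scene 0 block (array([ 548.75, -206.7 ,    0.88]), np.float64(1170.6))
scene 0 sep (array([576.23, 194.92,  -3.55]), np.float64(1226.9))
scene 0 plate (array([441.27, 185.94,   7.51]), np.float64(289.8))
scene 4 block (array([ 549.2 , -206.75,    0.79]), np.float64(1006.4))
scene 4 seplaid (array([ 5.4773e+02, -2.0737e+02, -1.9000e-01]), np.float64(880.9))
top 0 lower (array([ 5.5070e+02, -2.0547e+02,  7.0000e-02]), np.float64(1104.7))
top 0 block (array([ 5.5142e+02, -2.0505e+02,  1.0000e-01]), np.float64(1556.8))
top 0 sep (array([581.43, 194.43,  -3.  ]), np.float64(1072.4))
top 0 plate (array([440.41, 180.05,  15.05]), np.float64(159.3))
top 4 block (array([ 5.5145e+02, -2.0516e+02,  1.2000e-01]), np.float64(1543.5))
top 4 seplaid (array([ 549.27, -208.24,    0.  ]), np.float64(472.8))
holes
top 0 [ 552.88 -206.19] yaw 0.75 [[599.1, -158.7], [505.0, -159.7], [506.6, -253.5], [600.7, -252.9]]
top 4 [ 553.16 -205.79] yaw 0.85 [[598.9, -158.7], [505.0, -159.7], [508.9, -252.1], [600.0, -252.6]]
scene 0 [ 548.14 -205.3 ] yaw 0.51 [[596.1, -157.6], [499.9, -159.0], [501.3, -253.1], [595.3, -251.6]]
scene 4 [ 548.6  -205.14] yaw 0.73 [[595.9, -157.7], [499.8, -158.9], [504.0, -252.2], [594.7, -251.8]]
```

The sheet is about 2.5–3 mm off in y and 0.5–1° in yaw (block yaw is about 0.7°). It still covers the plate, but I'll regrip it and nudge it.

Emit:
play_rows([
  [-0.1,-0.25,0],
  [-0.3,-0.5,0],
  [-0.45,-0.75,0],
  [-0.5,-1,0],
  [-0.5,-1,0],
], twist=[0,0,0,0,0], jaw=[1,1,1,1,1])

```text
t: 12.85
tcp_pos: [530.3, -63.4, 185.9]
orientation: [-0.0, 0.001, 1.0, -0.001]
force: [-0.1, 0.7, -0.2]
width: 1.001
```

Emit:
play_rows([
  [-0.05,-0.3,0],
  [-0.1,-0.6,0],
  [-0.15,-0.9,0],
  [-0.15,-1,0],
  [-0.15,-1,0],
], twist=[0,0,0,0,0], jaw=[1,1,1,1,1])

```text
t: 13.35
tcp_pos: [551.8, -209.9, 185.7]
orientation: [-0.0, 0.0, 1.0, -0.0]
force: [0.0, 0.6, 0.2]
width: 1.005
```

Emit:
play_rows([
  [0,0,0.2],
  [0,0,0.4],
  [0,0,0.55],
  [0,0,0.6],
  [0,0,0.6],
], twist=[0,0,0,0,0], jaw=[1,1,1,1,1])

```text
t: 13.85
tcp_pos: [551.4, -205.6, 94.9]
orientation: [-0.001, -0.002, 1.0, 0.001]
force: [-0.5, -0.5, -0.5]
width: 0.998
```

Emit:
play_rows([
  [0,0,0],
  [0,0,0],
  [0,0,0],
], twist=[0,0,0], jaw=[1,1,1])

```text
t: 14.15
tcp_pos: [553.3, -207.2, 97.7]
orientation: [0.001, -0.002, 1.0, -0.001]
force: [0.3, 0.1, -1.2]
width: 1.004
```

```bash
python3 -c "
from h import *
need(552.4,-207,36.3,0.2)
"
```

```text
t 14.15 pos [ 553.3 -207.2   97.7] yaw 0.2 tilt 0.14 w 1.004 F [ 0.3  0.1 -1.2] M [ 0.02  0.02 -0.  ]
travel/150 [0.0071 0.0018 0.4095] twist -0.0
```

Emit:
play_rows([
  [0.005,0,0.1],
  [0.005,0,0.2],
  [0.005,0,0.3],
  [0.005,0,0.37],
  [0.005,0,0.4],
], twist=[0,0,0,0,0], jaw=[1,1,1,1,1])

```text
t: 14.65
tcp_pos: [550.1, -206.2, 33.4]
orientation: [-0.002, -0.002, 1.0, 0.001]
force: [0.1, 1.1, -0.4]
width: 1.0
```

Emit:
play_rows([
  [0,0,0],
  [0,0,0],
  [0,0,0],
  [0,0,0],
  [0,0,0],
], twist=[0,0,0,0,0], jaw=[1,1,1,1,1])

```text
t: 15.15
tcp_pos: [552.0, -207.0, 36.7]
orientation: [0.0, -0.002, 1.0, -0.0]
force: [0.6, -0.2, 0.1]
width: 1.004
```

Emit:
play_rows([
  [0,0,0],
  [0,0,0],
  [0,0,0],
  [0,0,0],
  [0,0,0],
], twist=[0,0,0,0,0], jaw=[0.8,0.7,0.6,0.5,0.4])

```text
t: 15.65
tcp_pos: [551.6, -206.8, 36.1]
orientation: [-0.0, -0.002, 1.0, 0.0]
force: [-0.1, -0.9, -0.4]
width: 0.644
```

Emit:
play_rows([
  [0,0,0],
  [0,0,0],
  [0,0,0],
], twist=[0,0,0], jaw=[0.4,0.4,0.4])

```text
t: 15.95
tcp_pos: [551.6, -206.8, 36.1]
orientation: [-0.0, -0.002, 1.0, 0.0]
force: [-0.5, 0.0, -0.1]
width: 0.64
```

```bash
python3 -c "
from h import *
need(553,-204.2,40,0.8)
"
```

```text
t 15.95 pos [ 551.6 -206.8   36.1] yaw 0.2 tilt 0.0 w 0.64 F [-0.5  0.  -0.1] M [0.05 0.03 0.03]
travel/150 [-0.0094  0.0174 -0.0263] twist -0.0033
```

Emit:
play_rows([
  [0,0,-0.015],
  [0,0,-0.03],
  [-0.002,0.006,-0.03],
  [-0.004,0.012,-0.03],
  [-0.004,0.018,-0.03],
], twist=[0,0,-0.001,-0.003,-0.0033], jaw=[0.4,0.4,0.4,0.4,0.4])

```text
t: 16.45
tcp_pos: [552.2, -204.0, 40.6]
orientation: [-0.0, -0.007, 1.0, 0.0]
force: [0.6, -0.1, -0.2]
width: 0.643
```

Emit:
play_rows([
  [0,0,0],
  [0,0,0],
  [0,0,0],
  [0,0,0.01],
  [0,0,0.02],
], twist=[0,0,0,0,0], jaw=[0.4,0.4,0.4,0.4,0.4])

```text
t: 16.95
tcp_pos: [552.2, -204.2, 37.5]
orientation: [0.0, -0.007, 1.0, -0.0]
force: [0.4, 1.0, -0.3]
width: 0.646
```

Emit:
play_rows([
  [0,0,0.005],
  [0,0,0.01],
  [0,0,0.01],
  [0,0,0.01],
], twist=[0,0,0,0], jaw=[0.4,0.4,0.4,0.4])

```text
t: 17.35
tcp_pos: [552.2, -204.2, 36.1]
orientation: [0.0, -0.007, 1.0, -0.0]
force: [0.0, -0.6, 0.4]
width: 0.647
```

```bash
python3 -c "
from h import *
need(552.1,-204.1,36.2,0.8)
"
```

```text
t 17.35 pos [ 552.2 -204.2   36.1] yaw 0.79 tilt 0.0 w 0.647 F [ 0.  -0.6  0.4] M [ 0.04  0.02 -0.02]
travel/150 [ 0.0009  0.0004 -0.0008] twist -0.0
```

Now at contact height. Release slowly, retreat and look again.

Emit:
play_rows([
  [0,0,0],
  [0,0,0],
  [0,0,0],
  [0,0,0],
  [0,0,0],
], twist=[0,0,0,0,0], jaw=[0.66,0.7,0.8,0.9,0.9])

```text
t: 17.85
tcp_pos: [552.2, -204.1, 36.1]
orientation: [0.0, -0.007, 1.0, -0.0]
force: [-0.3, 0.0, -1.2]
width: 0.884
```

Emit:
play_rows([
  [0,0,-0.1],
  [0,0,-0.3],
  [0,0,-0.5],
  [0,0,-0.75],
  [0,0,-1],
], twist=[0,0,0,0,0], jaw=[0.9,0.9,0.9,0.9,0.9])

```text
t: 18.35
tcp_pos: [552.0, -204.0, 188.6]
orientation: [0.0, -0.007, 1.0, -0.0]
force: [-0.2, -0.4, 0.4]
width: 0.896
```

Emit:
play_rows([
  [0.05,0.3,0],
  [0.1,0.6,0],
  [0.15,0.9,0],
  [0.15,1,0],
  [0.15,1,0],
], twist=[0,0,0,0,0], jaw=[0.9,0.9,0.9,0.9,0.9])

```text
t: 18.85
tcp_pos: [527.9, -52.6, 187.4]
orientation: [0.001, -0.008, 1.0, -0.0]
force: [-0.2, -1.0, -0.5]
width: 0.9
```

Emit:
play_rows([
  [0.15,0.3,0],
  [0.3,0.6,0],
  [0.45,0.9,0],
  [0.5,1,0],
  [0.5,1,0],
], twist=[0,0,0,0,0], jaw=[0.9,0.9,0.9,0.9,0.9])

```text
t: 19.35
tcp_pos: [450.4, 95.4, 186.8]
orientation: [0.001, -0.008, 1.0, -0.0]
force: [0.4, 0.2, 0.1]
width: 0.898
```

```bash
python3 -c "
from h import *
need(445.5,187.5,120,1.8)
for n in('scene','top'):
    c=read_camera(n);np.savez(n+'5.npz',**c);im=c['image']
    y0,y1,x0,x1=(210,310,200,300) if n=='scene' else (160,240,350,430)
    save(n+'5c.png',cv2.resize(im[y0:y1,x0:x1],(500,500),interpolation=cv2.INTER_CUBIC))
    w=cloud(c)
    m=(w[...,2]>48)&(w[...,2]<70)&(abs(w[...,0]-552)<60)&(abs(w[...,1]+207)<60)
    print(n,m.sum(),cv2.minAreaRect(w[m][:,:2].astype(np.float32)),np.median(w[m][:,2]),rectfit(rays(c,59,m)) )
    print('edge',fitq(c,im[...,2].astype(float),(552,-206,0),84,60,59,None))
"
```

```text
t 19.35 pos [450.4  95.4 186.8] yaw 0.92 tilt 0.06 w 0.898 F [0.4 0.2 0.1] M [ 0.05 -0.    0.02]
travel/150 [0.0233 0.6148 0.4456] twist -0.0049
scene 721 ((550.8242797851562, -205.5875701904297), (60.80428695678711, 87.21894836425781), 89.59921264648438) 60.22326309201526 (array([ 552.1, -205.9]), np.float64(-0.36), array([88. , 61.1]))
edge (array([ 5.4829e+02, -2.0476e+02,  5.2000e-01]), np.float64(863.3))
top 605 ((553.541259765625, -207.36436462402344), (58.57289123535156, 82.75601196289062), 89.07511138916016) 59.04421785897898 (array([ 553. , -207.1]), np.float64(-2.81), array([83.2, 59.6]))
edge (array([ 549.26, -205.47,   -0.  ]), np.float64(444.8))
```

View pics/top5c.png

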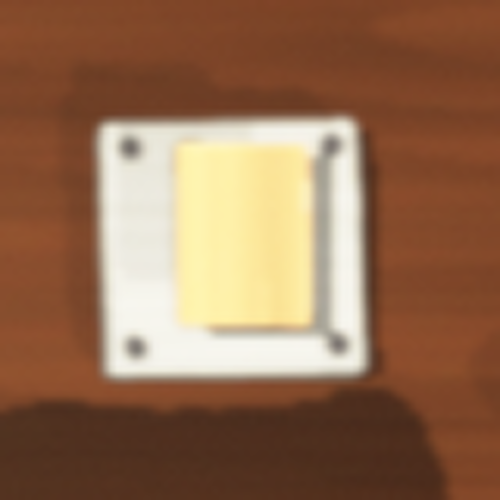

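View pics/scene5c.png

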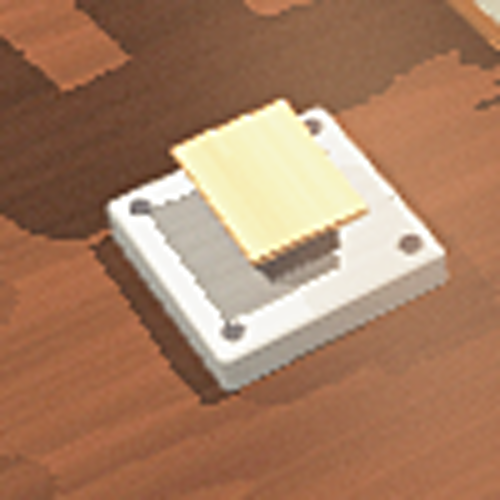

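The sheet is now centred. Relative to the plate's own measurement, scene y is -205.6 against -205.8 and top y is -207.2 against about -207.1, with x within 1 mm. On to the handle.

Emit:
play_rows([
  [0.01,0.2,0],
  [0.02,0.4,0],
  [0.02,0.6,0.1],
  [0.025,0.615,0.3],
  [0.025,0.615,0.44],
], twist=[-0.002,-0.005,-0.005,-0.005,-0.005], jaw=[0.8,0.7,0.7,0.7,0.7])

```text
t: 19.95
tcp_pos: [446.4, 185.8, 118.8]
orientation: [-0.0, -0.015, 1.0, -0.0]
force: [0.7, 0.1, 0.2]
width: 0.703
```

Emit:
play_rows([
  [0,0,0],
  [0,0,0],
  [0,0,0],
  [0,0,0],
  [0,0,0],
], twist=[0,0,0,0,0], jaw=[0.7,0.7,0.7,0.7,0.7])

```text
t: 20.45
tcp_pos: [446.5, 186.6, 121.3]
orientation: [0.001, -0.015, 1.0, 0.0]
force: [-0.6, -0.2, 0.0]
width: 0.698
```

```bash
python3 -c "
from h import *
need(445.5,187.2,51,1.8)
c=read_camera('scene');im=c['image'];save('scene6c.png',cv2.resize(im[60:230,280:450],(560,560),interpolation=cv2.INTER_CUBIC))
"
```

```text
t 20.45 pos [446.5 186.6 121.3] yaw 1.67 tilt 0.12 w 0.698 F [-0.6 -0.2  0. ] M [ 0.01  0.06 -0.02]
travel/150 [0.0072 0.0038 0.4688] twist -0.0007
```

View pics/scene6c.png

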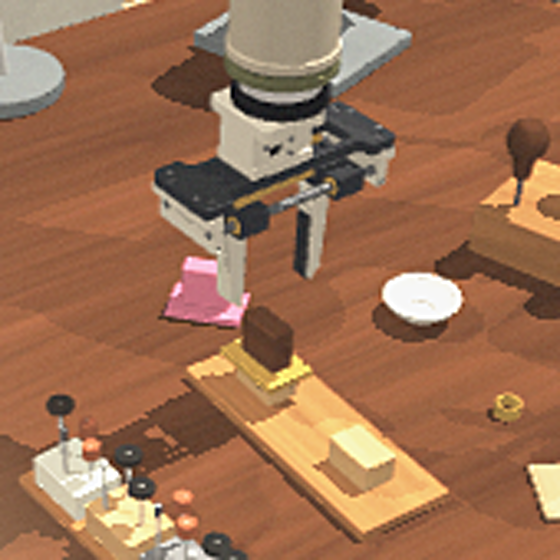

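The gripper is above the dark handle at crop (268,340). The pink look-alike at (205,290) is clear of it. Descending.

Emit:
play_rows([
  [0.006,0.004,0.1],
  [0.006,0.004,0.2],
  [0.006,0.004,0.3],
  [0.006,0.004,0.36],
  [0.006,0.004,0.38],
], twist=[0,0,0,0,0], jaw=[0.7,0.7,0.7,0.7,0.7])

```text
t: 21.0
tcp_pos: [443.3, 187.0, 61.2]
orientation: [-0.001, -0.015, 1.0, -0.0]
force: [-0.2, 0.3, 0.5]
width: 0.699
```

Emit:
play_rows([
  [0,0,0],
  [0,0,0.02],
  [0,0,0.04],
  [0,0,0.06],
  [0,0,0.08],
], twist=[0,0,0,0,0], jaw=[0.7,0.7,0.7,0.7,0.7])

```text
t: 21.5
tcp_pos: [444.8, 187.3, 51.1]
orientation: [0.0, -0.015, 1.0, 0.0]
force: [-0.6, -0.6, -0.8]
width: 0.703
```

Emit:
play_rows([
  [0,0,0],
  [0,0,0],
  [0,0,0],
  [0,0,0],
], twist=[0,0,0,0], jaw=[0.6,0.6,0.6,0.6])

```text
t: 21.9
tcp_pos: [444.7, 187.3, 51.2]
orientation: [0.0, -0.015, 1.0, 0.0]
force: [-0.3, -0.6, -1.1]
width: 0.599
```

```bash
python3 -c "
from h import *
need(445.5,187.2,51.5,1.8)
"
```

```text
t 21.9 pos [444.7 187.3  51.2] yaw 1.69 tilt 0.02 w 0.599 F [-0.3 -0.6 -1.1] M [-0.    0.    0.01]
travel/150 [-0.005  -0.0008 -0.0017] twist -0.0006
```

Emit:
play_rows([
  [-0.005,0,0],
  [-0.005,0,0],
  [-0.005,0,0],
  [-0.005,0,0],
  [-0.005,0,0],
], twist=[0,0,0,0,0], jaw=[0.5,0.4,0.32,0.26,0.2], force=40)

```text
t: 22.4
tcp_pos: [445.4, 187.5, 51.1]
orientation: [0.0, -0.015, 1.0, 0.0]
force: [-0.1, 1.0, 0.2]
width: 0.235
```

Emit:
play_rows([
  [0,0,0],
  [0,0,0],
  [0,0,0],
  [0,0,0],
  [0,0,0],
], twist=[0,0,0,0,0], jaw=[0.05,0.05,0.05,0.05,0.05])

```text
t: 22.9
tcp_pos: [445.4, 187.4, 51.2]
orientation: [0.0, -0.015, 1.0, 0.0]
force: [0.2, 2.5, 0.6]
width: 0.234
```

```bash
python3 -c "
from h import *
need(445.5,187.2,51.5,1.8)
"
```

```text
t 22.9 pos [445.4 187.4  51.2] yaw 1.69 tilt 0.01 w 0.234 F [0.2 2.5 0.6] M [ 0.37  0.03 -0.01]
travel/150 [-0.0005 -0.001  -0.0023] twist -0.0006
```

Emit:
play_rows([
  [0,0,-0.05],
  [0,0,-0.2],
  [0,0,-0.4],
  [0,0,-0.6],
  [0,0,-0.75],
], twist=[0,0,0,0,0], jaw=[0.05,0.05,0.05,0.05,0.05])

```text
t: 23.4
tcp_pos: [445.5, 187.0, 165.5]
orientation: [0.0, -0.015, 1.0, -0.0]
force: [0.2, -0.3, -3.7]
width: 0.234
```

Emit:
play_rows([
  [0,0,0],
  [0,0,0],
  [0,0,0],
  [0,0,0],
  [0,0,0],
], twist=[0,0,0,0,0], jaw=[0.05,0.05,0.05,0.05,0.05])

```text
t: 23.9
tcp_pos: [444.6, 187.0, 162.2]
orientation: [-0.001, -0.015, 1.0, -0.0]
force: [0.2, 1.3, -2.7]
width: 0.237
```

```bash
python3 -c "
from h import *
need(552.2,-204.2,160,0.8)
c=read_camera('scene');im=c['image'];save('scene7c.png',cv2.resize(im[60:230,280:450],(560,560),interpolation=cv2.INTER_CUBIC))
"
```

```text
t 23.9 pos [444.6 187.  162.2] yaw 1.69 tilt 0.14 w 0.237 F [ 0.2  1.3 -2.7] M [ 0.04 -0.04 -0.01]
travel/150 [-0.6404 -2.6281  0.0149] twist 0.005
```

View pics/scene7c.png

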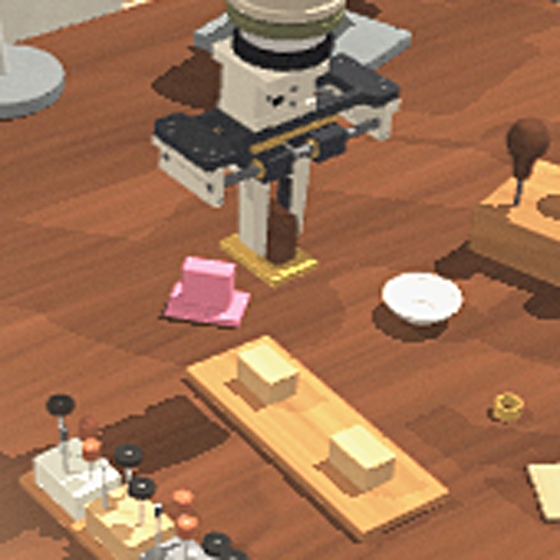

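The plate is held level at crop (270,258) and reads about 2.9 N. Carrying it over the burs at underside height ~148 mm.

Emit:
play_rows([
  [-0.03,-0.12,0],
  [-0.07,-0.3,0],
  [-0.12,-0.5,0],
  [-0.17,-0.7,0],
  [-0.22,-0.9,0],
], twist=[0,0.001,0.002,0.004,0.005], jaw=[0.05,0.05,0.05,0.05,0.05])

```text
t: 24.45
tcp_pos: [482.3, 52.2, 163.2]
orientation: [-0.0, -0.007, 1.0, -0.0]
force: [0.7, 0.8, -3.6]
width: 0.233
```

Emit:
play_rows([
  [-0.05,-0.2,0],
  [-0.1,-0.4,0],
  [-0.15,-0.6,0],
  [-0.2,-0.8,0],
  [-0.25,-0.95,0],
], twist=[0,0,0,0,0], jaw=[0.05,0.05,0.05,0.05,0.05])

```text
t: 24.95
tcp_pos: [521.8, -90.5, 163.1]
orientation: [-0.0, -0.007, 1.0, -0.0]
force: [0.5, 1.1, -2.6]
width: 0.235
```

Emit:
play_rows([
  [-0.05,-0.2,0],
  [-0.1,-0.4,0],
  [-0.14,-0.58,0],
  [-0.15,-0.7,0],
  [-0.15,-0.75,0],
], twist=[0,0,0,0,0], jaw=[0.05,0.05,0.05,0.05,0.05])

```text
t: 25.45
tcp_pos: [545.6, -202.3, 163.0]
orientation: [-0.0, -0.006, 1.0, 0.0]
force: [-0.1, 0.6, -3.3]
width: 0.233
```

Emit:
play_rows([
  [0,0,0],
  [0,0,0],
  [0,0,0],
  [0,0,0],
  [0,0,0],
], twist=[0,0,0,0,0], jaw=[0.05,0.05,0.05,0.05,0.05])

```text
t: 25.95
tcp_pos: [546.0, -200.2, 163.7]
orientation: [0.0, -0.007, 1.0, -0.0]
force: [0.1, -0.1, -2.0]
width: 0.234
```

```bash
python3 -c "
from h import *
need(552.2,-204.2,110,0.8)
"
```

```text
t 25.95 pos [ 546.  -200.2  163.7] yaw 0.85 tilt 0.01 w 0.234 F [ 0.1 -0.1 -2. ] M [ 0.09 -0.03 -0.04]
travel/150 [-0.0411 -0.0275  0.3583] twist 0.0003
```

Emit:
play_rows([
  [-0.02,-0.01,0.08],
  [-0.041,-0.027,0.16],
  [-0.041,-0.027,0.25],
  [-0.041,-0.027,0.33],
  [-0.041,-0.027,0.36],
], twist=[0,0,0,0,0], jaw=[0.05,0.05,0.05,0.05,0.05])

```text
t: 26.45
tcp_pos: [550.6, -204.2, 106.6]
orientation: [-0.002, -0.007, 1.0, 0.001]
force: [-0.5, 0.4, -3.9]
width: 0.233
```

Emit:
play_rows([
  [0,0,0],
  [0,0,0],
  [0,0,0],
  [0,0,0],
  [0,0,0],
], twist=[0,0,0,0,0], jaw=[0.05,0.05,0.05,0.05,0.05])

```text
t: 26.95
tcp_pos: [552.4, -205.0, 110.2]
orientation: [0.0, -0.007, 1.0, -0.0]
force: [0.4, -0.5, -3.7]
width: 0.237
```

```bash
python3 -c "
from h import *
need(552.2,-204.2,83.2,0.8)
"
```

```text
t 26.95 pos [ 552.4 -205.   110.2] yaw 0.79 tilt 0.06 w 0.237 F [ 0.4 -0.5 -3.7] M [ 0.   -0.06 -0.02]
travel/150 [0.0016 0.0051 0.1802] twist -0.0
```

Slowly down to the hover height, with small steps at the end.

Emit:
play_rows([
  [0,0.002,0.03],
  [0,0.004,0.06],
  [0,0.004,0.09],
  [0,0.004,0.11],
  [0,0.004,0.12],
], twist=[0,0,0,0,0], jaw=[0.05,0.05,0.05,0.05,0.05])

```text
t: 27.45
tcp_pos: [551.7, -204.0, 90.8]
orientation: [-0.0, -0.007, 1.0, 0.0]
force: [0.4, 0.1, -3.9]
width: 0.234
```

Emit:
play_rows([
  [0,0,0],
  [0,0,0.015],
  [0,0,0.03],
  [0,0,0.045],
  [0,0,0.055],
], twist=[0,0,0,0,0], jaw=[0.05,0.05,0.05,0.05,0.05])

```text
t: 27.95
tcp_pos: [551.9, -204.2, 83.0]
orientation: [-0.0, -0.007, 1.0, 0.0]
force: [0.4, 0.3, -3.3]
width: 0.235
```

Emit:
play_rows([
  [0,0,0],
  [0,0,0],
  [0,0,0],
  [0,0,0],
  [0,0,0],
], twist=[0,0,0,0,0], jaw=[0.05,0.05,0.05,0.05,0.05])

```text
t: 28.45
tcp_pos: [552.1, -204.3, 83.5]
orientation: [0.0, -0.007, 1.0, -0.0]
force: [-0.2, -0.2, -3.3]
width: 0.238
```

```bash
python3 -c "
from h import *
need(552.2,-204.2,83.2,0.8)
for n in('scene','top'):
    c=read_camera(n);np.savez(n+'8.npz',**c);im=c['image']
    y0,y1,x0,x1=(190,300,195,305) if n=='scene' else (150,250,340,440)
    save(n+'8c.png',cv2.resize(im[y0:y1,x0:x1],(560,560),interpolation=cv2.INTER_CUBIC))
"
```

```text
t 28.45 pos [ 552.1 -204.3   83.5] yaw 0.79 tilt 0.01 w 0.238 F [-0.2 -0.2 -3.3] M [ 0.01 -0.02 -0.05]
travel/150 [-0.0004  0.0004  0.0018] twist -0.0
```

View pics/scene8c.png

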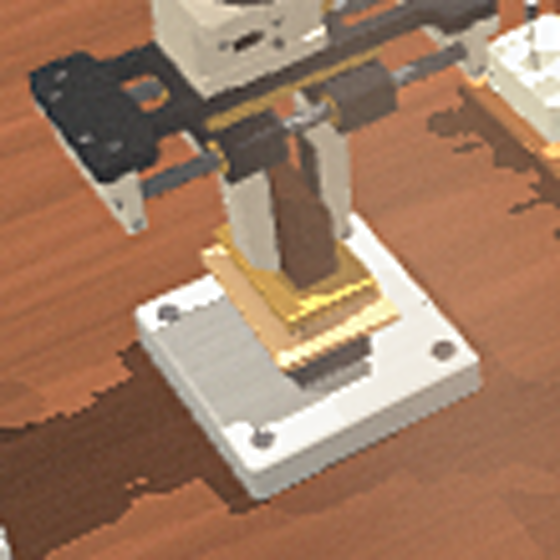

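View pics/top8c.png

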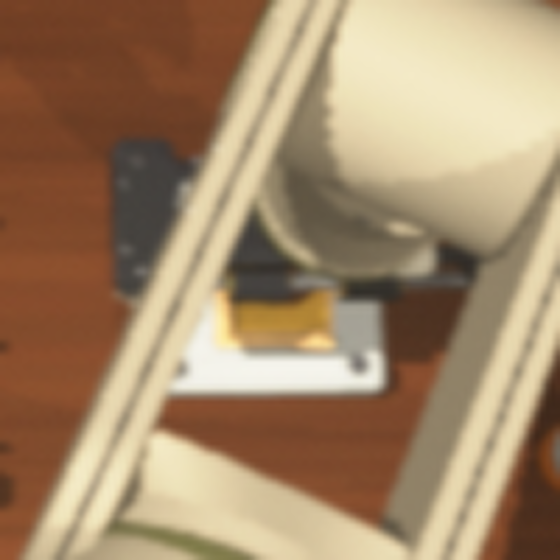

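```bash
python3 - <<'E'
from h import *
c=dict(np.load('scene8.npz'));im=c['image'];w=cloud(c)
hsv=cv2.cvtColor(im,cv2.COLOR_RGB2HSV)
near=(abs(w[...,0]-552)<55)&(abs(w[...,1]+206)<50)
brass=near&(hsv[...,1]>165)&(hsv[...,0]>19)&(hsv[...,0]<34)&(w[...,2]>62)&(w[...,2]<90)
z=w[...,2][brass];print('brass n',brass.sum(),'z pct',np.percentile(z,[10,50,75,90]).round(1))
ply=near&(hsv[...,1]<160)&(w[...,2]>50)&(w[...,2]<68)&(hsv[...,2]>150);print('ply',ply.sum(),np.percentile(w[...,2][ply],[25,50,75,90]).round(1))
S=5;y0,y1,x0,x1=200,290,195,305
b=cv2.resize(im[y0:y1,x0:x1],None,fx=S,fy=S,interpolation=cv2.INTER_CUBIC)
for L,Wd,zz,col in((70,46,77.3+1,(255,0,0)),(84,60,59+1,(0,0,255)),(70,46,69.3+1,(0,255,0))):
    q=((quad(c,550.8,-205.7,.8,L,Wd,zz)-[x0,y0]+.5)*S).astype(np.int32);cv2.polylines(b,[q],True,col,1)
save('ov.png',b)
E
```

```text
Traceback (most recent call last):
IndexError: index -1 is out of bounds for axis 0 with size 0
```

```bash
python3 - <<'E'
from h import *
c=dict(np.load('scene8.npz'));im=c['image'];w=cloud(c)
hsv=cv2.cvtColor(im,cv2.COLOR_RGB2HSV)
# front strips: in front of the handle, x>578 brass ; ply beyond 589
for (xa,xb,za,zb,n) in((578,588,66,95,'brass top'),(570,600,50,95,'all')):
    m=(w[...,0]>xa)&(w[...,0]<xb)&(abs(w[...,1]+206)<20)&(w[...,2]>za)&(w[...,2]<zb);print(n,m.sum(),np.percentile(w[...,2][m],[10,50,90]).round(1) if m.any() else '')
print(hsv[252,258],w[248:262:2,258].round(0).tolist())
S=5;y0,y1,x0,x1=200,290,195,305
b=cv2.resize(im[y0:y1,x0:x1],None,fx=S,fy=S,interpolation=cv2.INTER_CUBIC)
for L,Wd,zz,col in((70,46,77.3+1,(255,0,0)),(84,60,59+1,(0,0,255)),(70,46,69.3+1,(0,255,0))):
    q=((quad(c,550.8,-205.7,.8,L,Wd,zz)-[x0,y0]+.5)*S).astype(np.int32);cv2.polylines(b,[q],True,col,1)
save('ov.png',b)
E
```

```text
brass top 73 [72.4 77.7 80.6]
all 271 [57.9 73.7 82.2]
[ 16 115 175] [[579.0, -207.0, 77.0], [583.0, -209.0, 75.0], [574.0, -206.0, 59.0], [582.0, -210.0, 61.0], [586.0, -212.0, 59.0], [590.0, -215.0, 57.0], [578.0, -210.0, 37.0]]
```

```bash
sleep 1; ls pics/ov.png
```

```text
pics/ov.png
```

View pics/ov.png

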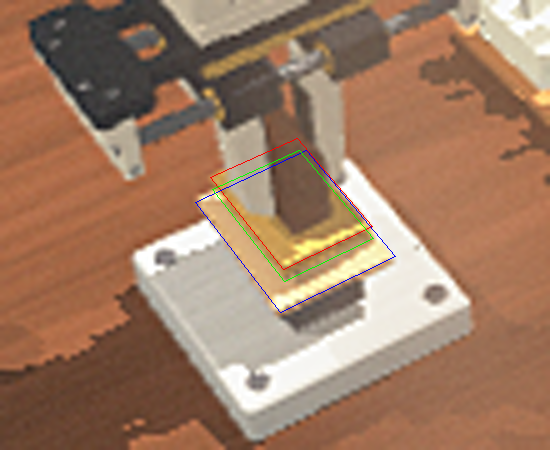

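The overlay shows the plate and sheet outlines matching the centred prediction to about 1 px. Brass top is about 77.7 mm and ply top about 59 mm, so the gap is about 10 mm, and the plate is stationary with tilt 0.01°. Handing in.

```bash
python3 -c "
from h import *
need(552.2,-204.2,83.2,0.8)
print(hand_in())"
```

```text
t 28.55 pos [ 552.1 -204.2   83.4] yaw 0.79 tilt 0.01 w 0.232 F [-0.7  0.3 -3.3] M [ 0.02 -0.04  0.01]
travel/150 [-0.0007  0.0002  0.0014] twist -0.0
the job is handed in; nothing more can be done
None
```

I laid the middle-sized separator flat on the lower brass plate and let go of it. I then carried the upper plate by its dark wooden handle over the burs, and it was still held above the separator when I handed in at t = 28.55 s.

**Separator:** My first placing was about 3 mm off in y. I gripped it again, lifted it about 4 mm, shifted and turned it slightly, and released it. Afterwards both cameras put it within about 1 mm of the plate's centre. Its yaw should match the block's, about 0.8° (arm) against about 0.7° (cameras).

**Upper plate:** It hovers about 10 mm above the separator, with its underside at about 69 mm and the separator top at about 59 mm. Tilt was 0.01°, the arm was still, and the force reading was steady at about the plate's own weight.

**Checks that disagreed:**
- **Camera offsets:** The two cameras differ by about 2 mm in absolute position, and both were off from the arm's position by 2–3 mm on the block side. I therefore centred everything by relative measurements.
- **Separator yaw:** One top-camera yaw fit of the separator gave -2.8°. I took it as noise, because the arm and the other fits gave -0.9° to +0.8°.
- **Final centring:** In the last picture the arm hid most of the stack from the top camera. The final centring of the upper plate rests on the arm's position and the scene camera, which is good to about 2 mm.
- **Burs and small things:** I saw no contact with the burs or the small things, but took no before-and-after measurement of them.

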